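Set the lens blanks on their outlines

TASK

Four tinted lens blanks on wooden holding sticks lie about the optician's bench. Stand each one upright on the black pad that carries its own outline and tint, centred and turned so that it lines up with the outline, and set it down rather than dropping it. Leave the jar and the finished spectacles where they are.

Things in the scene. Friction and masses are not known exactly. Their poses are not given: they have to be found in the camera images.
- round_grip (a point): yellow spectacle lens blank, round, 54 mm across, a flat plate 5 mm thick lying on the bench, with a square wooden holding stick 20 x 20 mm standing up from its middle, sides along the lens x and y. Loose, about 50 to 100 g, 52 mm high in all. The point lies on the centre line, half-way up, 26 mm above the underside; the stick can be gripped from 5 to 52 mm above the underside. z is up.
- square_grip (a point): green spectacle lens blank, square, 48 x 48 mm, a flat plate 5 mm thick lying on the bench, with a square wooden holding stick 20 x 20 mm standing up from its middle, sides along the lens x and y. Loose, about 50 to 100 g, 52 mm high in all. The point lies on the centre line, half-way up, 26 mm above the underside; the stick can be gripped from 5 to 52 mm above the underside. z is up.
- oblong_grip (a point): blue spectacle lens blank, oblong, 66 mm long (x) and 32 mm wide (y), a flat plate 5 mm thick lying on the bench, with a square wooden holding stick 20 x 20 mm standing up from its middle, sides along the lens x and y. Loose, about 50 to 100 g, 52 mm high in all. The point lies on the centre line, half-way up, 26 mm above the underside; the stick can be gripped from 5 to 52 mm above the underside. z is up.
- oval_grip (a point): red spectacle lens blank, oval with straight long sides and half-round ends, 68 mm long (x) and 44 mm wide (y), a flat plate 5 mm thick lying on the bench, with a square wooden holding stick 20 x 20 mm standing up from its middle, sides along the lens x and y. Loose, about 50 to 100 g, 52 mm high in all. The point lies on the centre line, half-way up, 26 mm above the underside; the stick can be gripped from 5 to 52 mm above the underside. z is up.
- pad_round: Fixed black round pad, 90 mm across and 7 mm high, with the yellow round outline of the round lens inlaid flat in its top, centred, 3 mm larger all round than the lens; origin at the centre of the underside (bench level), z up, x and y as those of the lens that belongs there. It may lie at any turn.
- pad_square: Fixed black round pad, 90 mm across and 7 mm high, with the green square outline of the square lens inlaid flat in its top, centred, 3 mm larger all round than the lens; origin at the centre of the underside (bench level), z up, x and y as those of the lens that belongs there. It looks the same after each quarter turn; all four count alike.
- pad_oblong: Fixed black round pad, 90 mm across and 7 mm high, with the blue oblong outline of the oblong lens inlaid flat in its top, centred, 3 mm larger all round than the lens; origin at the centre of the underside (bench level), z up, x and y as those of the lens that belongs there. Either way round counts alike.
- pad_oval: Fixed black round pad, 90 mm across and 7 mm high, with the red oval outline of the oval lens inlaid flat in its top, centred, 3 mm larger all round than the lens; origin at the centre of the underside (bench level), z up, x and y as those of the lens that belongs there. Either way round counts alike.
- jar: Bystander: closed jar with a steel cap, 60 mm across, 65 mm high, origin at the centre of the underside.
- spectacles: Bystander: finished black spectacles standing open on the bench, 134 mm wide (y), 43 mm high, the sides reaching 138 mm back (+x); origin at bench level under the bridge, at the front.
There are look-alikes about, which are no part of the job. Of the things like the part that bears round_grip, leave any that is blue or pink; of the rest the larger one is meant.

How it is judged (in metres and radians):
At the end, for the whole second after the job is handed in: Each of the four lenses rests flat and upright (within 0.12 rad) on the pad with its own outline, its centre within 10 mm of the pad's centre; the square, oblong and oval lenses are turned to within 0.22 rad (12 degrees) of the outline, symmetric turns counting alike. All are let go and at rest (horizontal distance between round_grip and pad_round below 0.01 m and z of round_grip in the frame of pad_round between 0.029 and 0.037 m and angle between each of round_grip, square_grip, oblong_grip, oval_grip's own z axis and vertical below 0.12 rad and horizontal distance between square_grip and pad_square below 0.01 m and z of square_grip in the frame of pad_square between 0.029 and 0.037 m and (angle between the x axis of square_grip and the x axis of pad_square, either way round below 0.22 rad or angle between the x axis of square_grip and the y axis of pad_square, either way round below 0.22 rad) and horizontal distance between oblong_grip and pad_oblong below 0.01 m and z of oblong_grip in the frame of pad_oblong between 0.029 and 0.037 m and angle between the x axis of oblong_grip and the x axis of pad_oblong, either way round below 0.22 rad and horizontal distance between oval_grip and pad_oval below 0.01 m and z of oval_grip in the frame of pad_oval between 0.029 and 0.037 m and angle between the x axis of oval_grip and the x axis of pad_oval, either way round below 0.22 rad); the robot touches nothing.
It fails at once if the jar is pushed aside (distance of jar from where it was at the start of the episode above 0.03 m).
It fails at once if the spectacles are pushed aside (distance of spectacles from where it was at the start of the episode above 0.03 m).
It fails at once if a lens is let go or thrown in mid-air ((height (world z) of round_grip above 0.06 m and contact force between lens_round and the fingers below 0.02 N) or (height (world z) of square_grip above 0.06 m and contact force between lens_square and the fingers below 0.02 N) or (height (world z) of oblong_grip above 0.06 m and contact force between lens_oblong and the fingers below 0.02 N) or (height (world z) of oval_grip above 0.06 m and contact force between lens_oval and the fingers below 0.02 N)).
It also fails if it takes over 106 s, if anything falls off the work surface, if the arm or the gripper's body presses on something with over 40 N, if the wrist force passes 120 N, or if a joint passes its speed limit or range.

ROBOT

A 6-joint arm with a two-finger parallel gripper is mounted at the origin on the work surface. World frame = base frame: x ahead of the robot, y to its left, z up, the work surface at z = 0. Lengths are in m, angles in degrees, forces in N, time in s.
With the tool pointing down it reaches from about 0.25 to 0.725 m from the base axis. Payload 9.7 kg.
Tool frame: the origin (TCP) lies at the very end of the fingers, on their centre line; the grasp point (between the pads) lies 19 mm behind it; z points along the fingers, y is the line along which they close (so a half turn about z gives the same grasp; the last joint's range is limited). The gripper opens to 85 mm and grips with 20 to 120 N. Pads are 22 mm wide; open, the fingers measure 114 mm over their backs; the gripper's body (76 mm by 85 mm) begins 54 mm behind the grasp point. The pads swing forward as they close: fully open they stand 13 mm farther back than shut.
Start: joints at [69.156, 4.979, 10.078, 95.1, 0, 90], TCP at [0.196, 0.514, 0.231] pointing down, gripper open.
Joint ranges: [-179.16, 179.16], [-48.56, 103.87], [-65.8, 70.77], [-126.05, 130.52], [-82.76, 87.17], [-180, 180]. Speed limits (degrees/s): [127.2, 127.2, 147.25, 180, 180, 180].

INTERFACE

Orientations are given as [roll, pitch, yaw] about the fixed x, y, z axes, in that order (R = Rz(yaw) Ry(pitch) Rx(roll)).
In Python, from workcell import telemetry, optics, workorder gives the robot as it stands.
- The arm moves only by the shell command python3 -m handwheel 'ROWS' [FORCE]. ROWS is JSON, a list of rows, each an object of numbers: "tx", "ty", "tz": the shift along the tool's x, y, z in m; "ax", "ay", "az": the turn, a rotation vector about the tool's x, y, z in degrees; "jaw": the gripper command: -1 is shut, 1 is fully open, values between are in proportion. A call has exactly 10 rows; each row shifts and turns the commanded pose from where the row before left it, along the tool's axes as they then stand; what a row does not reach is not made up. A row lasts 1/8 s, in which the tool goes at most 62.5 mm and 10.7 degrees, less where a joint would pass 70% of its speed; a pose out of reach is approached as far as the arm can. A call is refused whole if a number of a shift passes 0.0625 or a number of a turn 10.7, either way. A call with a gripper value outside its range is refused whole. The fingers move at their own pace and stop on an object; FORCE is the grip in N (left out, the last holds). Time passes only in rows, so rows that do not move let the fingers close, or fill a call up. It gives the time, the measured TCP pose, the force, the opening and the grip force at its end, in the units of the state.
- telemetry.get_obs(): the state, without advancing time (a new reading comes with each control period).
- optics.camera(name): name is "scene" or "top" or "wrist"; returns a dict with "color" (480x640x3 uint8, red, green, blue), "K" (3x3 intrinsics, pixels), "extrinsics" (4x4, takes a point from camera to world coordinates); the wrist camera has in their place "mount" (4x4, takes a point from camera to tool coordinates, whose origin is the TCP and whose axes are the flange's). Camera axes: x right, y down, z forward; pixel columns grow to the right and rows downward; lengths in m; the calibration is good to about 2 mm. A picture is of the moment at which its call begins: read the wrist's pose just before it. There is no depth.
- workorder.job_done(): hands the job in; it is judged then, once.
The state is a dict: "time": time; "q": joint angles; "qd": joint speeds; "joint_efforts": joint torques, N m; "ee_pos": TCP position; "tcp_rot": TCP orientation; "wrist_force": force on the tool from outside, world axes, zero at the start; "torque": the same for the moment, N m; "opening": finger opening in m; "grasp_force": force on a finger pad.
Only numpy, scipy, OpenCV 4.12 (cv2) and the standard library are available. Lean on these libraries where they do the work, as an engineer would, in place of code of your own. Each camera call takes 0.05 s, during which the arm holds its last target. There are 200 camera calls.

## Working session

There is one attempt and no reset: what is moved stays moved. The work goes in short steps, Python scripts to look and compute and a shell command to move; the robot and the scene stay as the last step left them, time stands still between calls to the robot, and variables do not carry over. Pictures are saved under pics/ and viewed, at most 14 in all, crops included, and the job is handed in when it is done.

```bash
mkdir -p pics; ls
python3 - <<'E'
from workcell import telemetry, optics
import cv2,numpy as np
np.set_printoptions(precision=4,suppress=True)
print(telemetry.get_obs())
for n in ["scene","top"]:
    c=optics.camera(n); print(n,c["K"],c["extrinsics"]); cv2.imwrite(f"pics/{n}0.png",c["color"][:,:,::-1])
w=optics.camera("wrist");print(w["K"],w["mount"]); cv2.imwrite("pics/wrist0.png",w["color"][:,:,::-1])
E
```

```text
pics
{'time': 0.0, 'q': array([69.1557,  5.0118, 10.0345, 95.0991,  0.0011, 90.0008]), 'qd': array([ 0.075 ,  0.063 ,  0.0693,  0.0118, -0.0462, -0.094 ]), 'joint_efforts': array([ -0.0009, -52.0388,  46.4807,   0.016 ,  -0.    ,   0.    ]), 'ee_pos': array([0.1956, 0.5138, 0.2306]), 'tcp_rot': array([-179.9236,   -0.0011,  159.1549]), 'wrist_force': array([-0.2527, -0.2782,  1.0757]), 'torque': array([-0.0034,  0.0004, -0.0154]), 'grasp_force': 0.0, 'opening': 0.08513761953378735}
scene [[505.0672   0.     319.6337]
 [  0.     505.0672 238.2468]
 [  0.       0.       1.    ]] [[-0.737   0.5548 -0.3859  0.9535]
 [ 0.6757  0.5946 -0.4357  0.355 ]
 [-0.0123 -0.5819 -0.8132  0.877 ]
 [ 0.      0.      0.      1.    ]]
top [[446.4123   0.     327.785 ]
 [  0.     446.4123 237.7413]
 [  0.       0.       1.    ]] [[ 0.0893 -0.9723  0.2161  0.3549]
 [-0.996  -0.0877  0.017  -0.0834]
 [ 0.0024 -0.2167 -0.9762  1.1015]
 [ 0.      0.      0.      1.    ]]
[[348.2056   0.     318.1621]
 [  0.     348.2056 237.4731]
 [  0.       0.       1.    ]] [[ 0.0012 -0.9616 -0.2744  0.0702]
 [ 1.      0.0014 -0.0005 -0.0001]
 [ 0.0009 -0.2744  0.9616 -0.1421]
 [ 0.      0.      0.      1.    ]]
```

View pics/top0.png

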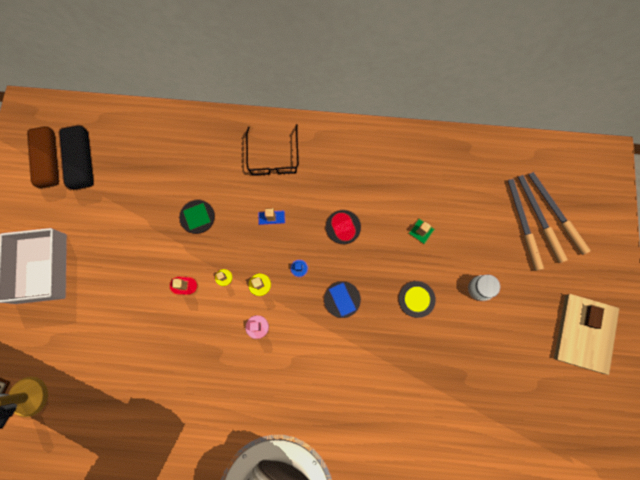

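View pics/scene0.png

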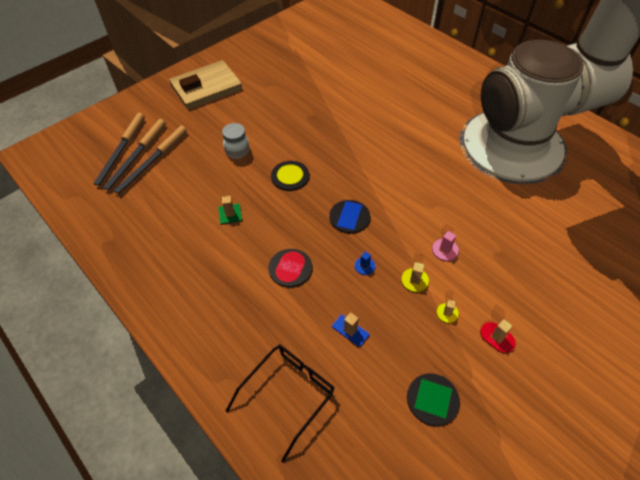

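Top view: the pads are green (197,216), red (343,227), blue (342,299) and yellow (417,299). The lenses are red (183,285), oblong blue (271,217) and green (421,231). There are four round candidates: yellow (260,285), smaller yellow (223,277), blue (299,268) and pink (257,327). The larger yellow at (260,285) fits, since blue and pink are excluded and it is bigger than the other yellow one.

```bash
cat > v.py <<'E'
import cv2,numpy as np
from scipy.spatial.transform import Rotation as R
from workcell import telemetry, optics
np.set_printoptions(precision=4,suppress=True)
HS={'yellow':[(22,36)],'green':[(45,85)],'blue':[(100,130)],'red':[(0,4),(170,180)]}
def grab(n):
    o=telemetry.get_obs(); c=optics.camera(n); 
    if n=='wrist':
        T=np.eye(4);T[:3,:3]=R.from_euler('xyz',o['tcp_rot'],degrees=True).as_matrix();T[:3,3]=o['ee_pos'];c['extrinsics']=T@c['mount']
    return c
def cast(c,uv,z):
    uv=np.asarray(uv,float).reshape(-1,2); E=c['extrinsics']
    d=(np.c_[uv,np.ones(len(uv))]@np.linalg.inv(c['K']).T)@E[:3,:3].T
    return (E[:3,3]+d*((z-E[2,3])/d[:,2])[:,None])[:,:2]
def mask(c,col,smin=170,vmin=50):
    h=cv2.cvtColor(c['color'],cv2.COLOR_RGB2HSV); m=0
    for a,b in HS[col]: m=m|cv2.inRange(h,(a,smin,vmin),(b,255,255))
    return m
def blobs(c,col,z,amin=40,**k):
    cs,_=cv2.findContours(mask(c,col,**k),cv2.RETR_EXTERNAL,cv2.CHAIN_APPROX_NONE); out=[]
    for q in cs:
        if cv2.contourArea(q)<amin: continue
        p=cast(c,q.reshape(-1,2),z); r=cv2.minAreaRect((p*1000).astype(np.float32))
        (x,y),(w,h),a=r
        if h>w: w,h,a=h,w,a+90
        uv=q.reshape(-1,2).mean(0)
        out.append((uv.round(),np.array([x,y]).round(1),np.array([w,h]).round(1),round((a+90)%180-90,1),cv2.contourArea(q)))
    return out
E
python3 - <<'E'
from v import *
for n in ['top','scene']:
    c=grab(n)
    for col in HS:
        for b in blobs(c,col,0.006): print(n,col,*b)
c=cv2.imread('pics/top0.png')[200:345,165:300]; cv2.imwrite('pics/crop1.png',cv2.resize(c,None,fx=4,fy=4,interpolation=cv2.INTER_CUBIC))
E
```

```text
top yellow [417. 299.] [ 465.7 -294.8] [61.1 58.6] 3.0 474.0
top yellow [259. 284.] [466.4  92.4] [54.4 51.6] 6.7 370.5
top yellow [223. 277.] [475.1 182.8] [41.2 40.3] -21.1 142.0
top green [420. 232.] [ 635.9 -297. ] [43.4 43.1] 58.7 119.5
top green [196. 216.] [624.3 273.4] [54.4 54.1] -61.9 402.5
top blue [342. 299.] [ 448.2 -112.6] [71.9 37.8] 30.1 421.0
top blue [299. 268.] [514.6  -0.1] [35.1 34.7] 5.7 160.0
top blue [271. 218.] [637.2  82.7] [59.2 27.1] -81.6 116.0
top red [182. 285.] [446.  278.9] [64.6 41.7] -84.9 218.5
top red [343. 226.] [630.5 -99.8] [75.4 52.2] 27.1 480.0
scene yellow [447. 313.] [481.7 183.9] [42.  39.7] -68.6 228.0
scene yellow [415. 280.] [471.4  93.2] [55.1 52.6] -59.9 352.0
scene yellow [290. 174.] [ 466.6 -296.1] [63.2 63.2] -43.2 416.5
scene green [433. 398.] [625.9 271.3] [53.9 53.6] 27.6 918.5
scene green [223. 216.] [ 651.  -303.6] [46.  17.7] 62.7 67.0
scene green [237. 212.] [ 625.2 -287.6] [44.7 10.8] 60.3 52.0
scene blue [350. 331.] [641.8  83.8] [64.1 29.8] -80.5 272.0
scene blue [365. 264.] [515.2   0.3] [46.4 37.1] 9.1 246.0
scene blue [349. 215.] [ 449.7 -114. ] [73.9 39.5] 30.4 432.5
scene red [497. 338.] [451.7 278.3] [67.5 44.5] -84.5 483.5
scene red [290. 266.] [ 631.8 -101.4] [74.5 51. ] 28.9 624.0
```

View pics/crop1.png

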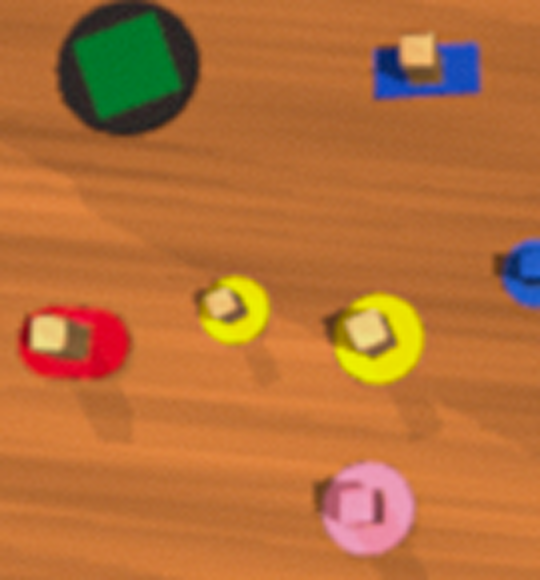

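Confirmed: the larger yellow round is at top-view (260,285). It measures 54 mm, against 41 mm for the other one. I'll start with the red lens.

```bash
cat > go.py <<'E'
import sys
from v import *
x,y,z,yaw=map(float,sys.argv[1:5])   # m, deg
o=telemetry.get_obs(); yc=o['tcp_rot'][2]; az=-((yaw-yc+180)%360-180)
d=np.array([x,y,z])-o['ee_pos']; t=np.radians(yaw); X=np.array([np.cos(t),np.sin(t)]); Y=np.array([np.sin(t),-np.cos(t)])
print(f"t={o['time']:.2f} az={az:.1f} then mm tx={1e3*d[:2]@X:.1f} ty={1e3*d[:2]@Y:.1f} tz={-1e3*d[2]:.1f}", 'pos',o['ee_pos'],'yaw',round(yc,2),'q6',round(o['q'][5],1),'op',round(o['opening'],4))
E
python3 go.py .449 .2785 .13 95
```

```text
t=0.25 az=64.2 then mm tx=-256.6 ty=231.9 tz=101.0 pos [0.1957 0.5139 0.231 ] yaw 159.16 q6 90.0 op 0.0852
```

```bash
python3 -m handwheel '[{"az":10.7,"jaw":0},{"az":10.7,"jaw":0},{"az":10.7,"jaw":0},{"az":10.7,"jaw":0},{"az":10.7,"jaw":0},{"az":10.7,"jaw":0},{"tx":-0.037,"ty":0.033,"tz":0.014,"jaw":0},{"tx":-0.037,"ty":0.033,"tz":0.014,"jaw":0},{"tx":-0.037,"ty":0.033,"tz":0.014,"jaw":0},{"tx":-0.037,"ty":0.033,"tz":0.014,"jaw":0}]' 40; python3 go.py .449 .2785 .13 95
```

```text
t=0.25 az=64.2 then mm tx=-256.6 ty=231.9 tz=101.0 pos [0.1957 0.5139 0.231 ] yaw 159.16 q6 90.0 op 0.0852$[0]: bad value
```

```bash
python3 -m handwheel '[{"tx":0,"ty":0,"tz":0,"ax":0,"ay":0,"az":10.7,"jaw":0},{"tx":0,"ty":0,"tz":0,"ax":0,"ay":0,"az":10.7,"jaw":0},{"tx":0,"ty":0,"tz":0,"ax":0,"ay":0,"az":10.7,"jaw":0},{"tx":0,"ty":0,"tz":0,"ax":0,"ay":0,"az":10.7,"jaw":0},{"tx":0,"ty":0,"tz":0,"ax":0,"ay":0,"az":10.7,"jaw":0},{"tx":0,"ty":0,"tz":0,"ax":0,"ay":0,"az":10.7,"jaw":0},{"tx":-0.037,"ty":0.033,"tz":0.014,"ax":0,"ay":0,"az":0,"jaw":0},{"tx":-0.037,"ty":0.033,"tz":0.014,"ax":0,"ay":0,"az":0,"jaw":0},{"tx":-0.037,"ty":0.033,"tz":0.014,"ax":0,"ay":0,"az":0,"jaw":0},{"tx":-0.037,"ty":0.033,"tz":0.014,"ax":0,"ay":0,"az":0,"jaw":0}]' 40; python3 go.py .449 .2785 .13 95
```

```text
time: 1.5
ee_pos: [0.3409, 0.3768, 0.1749]
tcp_rot: [180.0, -0.0, 95.0]
wrist_force: [0.8, 0.2, -0.5]
opening: 0.0425
grasp_force: 0.0
t=1.50 az=-0.0 then mm tx=-107.3 ty=99.1 tz=44.9 pos [0.3409 0.3768 0.1749] yaw 94.97 q6 132.9 op 0.0425
```

```bash
python3 -m handwheel '[{"tx":-0.027,"ty":0.025,"tz":0.011,"ax":0,"ay":0,"az":0,"jaw":0},{"tx":-0.027,"ty":0.025,"tz":0.011,"ax":0,"ay":0,"az":0,"jaw":0},{"tx":-0.027,"ty":0.025,"tz":0.011,"ax":0,"ay":0,"az":0,"jaw":0},{"tx":-0.026,"ty":0.024,"tz":0.012,"ax":0,"ay":0,"az":0,"jaw":0},{"tx":0,"ty":0,"tz":0,"ax":0,"ay":0,"az":0,"jaw":0},{"tx":0,"ty":0,"tz":0,"ax":0,"ay":0,"az":0,"jaw":0},{"tx":0,"ty":0,"tz":0,"ax":0,"ay":0,"az":0,"jaw":0},{"tx":0,"ty":0,"tz":0,"ax":0,"ay":0,"az":0,"jaw":0},{"tx":0,"ty":0,"tz":0,"ax":0,"ay":0,"az":0,"jaw":0},{"tx":0,"ty":0,"tz":0,"ax":0,"ay":0,"az":0,"jaw":0}]'
python3 - <<'E'
from v import *
c=grab('wrist'); cv2.imwrite('pics/w1.png',c['color'][:,:,::-1])
for col in HS:
    for b in blobs(c,col,0.005,amin=300): print(col,*b)
E
python3 go.py .449 .2785 .13 95
```

```text
time: 2.75
ee_pos: [0.4477, 0.2801, 0.1304]
tcp_rot: [180.0, -0.0, 95.0]
wrist_force: [0.3, -0.3, -0.1]
opening: 0.0429
grasp_force: 0.0
red [324. 203.] [450.4 300.8] [36.9 24.5] -15.2 809.0
t=2.80 az=-0.0 then mm tx=-1.7 ty=1.1 tz=0.3 pos [0.4478 0.2801 0.1303] yaw 94.97 q6 117.1 op 0.0425
```

View pics/w1.png

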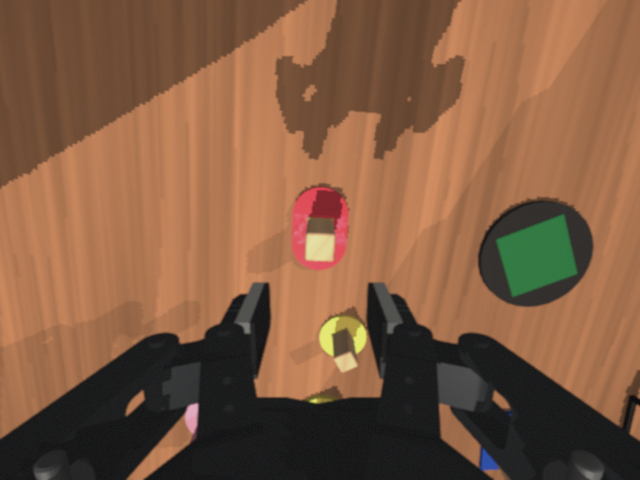

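The wrist view shows the red lens at (320,228), upright in the picture, with its stick top at (320,247). The green pad is at (536,254) and the smaller yellow lens at (343,338). I'll re-measure with a looser saturation limit.

Run:
```python
from v import *
c=grab('wrist')
for col,z in (('red',.005),('green',.007)):
    for b in blobs(c,col,z,amin=300,smin=120): print(col,*b)
print('sticktop',cast(c,[320,247],.052)*1000)
```

```text
red [319. 228.] [448.1 280.3] [68.2 44.2] -88.2 3890.0
green [537. 255.] [624.4 273.5] [54. 54.] -62.4 4130.0
sticktop [[448.3966 280.1959]]
```

```bash
python3 -m handwheel '[{"tx":0,"ty":0,"tz":0.03,"ax":0,"ay":0,"az":0,"jaw":0},{"tx":0,"ty":0,"tz":0.03,"ax":0,"ay":0,"az":0,"jaw":0},{"tx":0,"ty":0,"tz":0.03,"ax":0,"ay":0,"az":0,"jaw":0},{"tx":0,"ty":0,"tz":0.016,"ax":0,"ay":0,"az":0,"jaw":0},{"tx":0,"ty":0,"tz":0.01,"ax":0,"ay":0,"az":0,"jaw":0},{"tx":0,"ty":0,"tz":0,"ax":0,"ay":0,"az":0,"jaw":0},{"tx":0,"ty":0,"tz":0,"ax":0,"ay":0,"az":0,"jaw":-1},{"tx":0,"ty":0,"tz":0,"ax":0,"ay":0,"az":0,"jaw":-1},{"tx":0,"ty":0,"tz":0,"ax":0,"ay":0,"az":0,"jaw":-1},{"tx":0,"ty":0,"tz":0,"ax":0,"ay":0,"az":0,"jaw":-1}]' 40; python3 go.py .631 -.1 .12 28
```

```text
time: 4.1
ee_pos: [0.4485, 0.2803, 0.0154]
tcp_rot: [179.9, -0.0, 95.0]
wrist_force: [-0.8, 0.5, 5.8]
opening: 0.0194
grasp_force: 39.9
t=4.10 az=67.0 then mm tx=-17.4 ty=421.4 tz=-104.6 pos [0.4485 0.2803 0.0154] yaw 94.95 q6 117.1 op 0.0194
```

```bash
python3 -m handwheel '[{"tx":0,"ty":0,"tz":-0.035,"ax":0,"ay":0,"az":0,"jaw":-1},{"tx":0,"ty":0,"tz":-0.035,"ax":0,"ay":0,"az":0,"jaw":-1},{"tx":0,"ty":0,"tz":-0.035,"ax":0,"ay":0,"az":0,"jaw":-1},{"tx":-0.044,"ty":0.0165,"tz":0,"ax":0,"ay":0,"az":0,"jaw":-1},{"tx":-0.044,"ty":0.0165,"tz":0,"ax":0,"ay":0,"az":0,"jaw":-1},{"tx":-0.044,"ty":0.0165,"tz":0,"ax":0,"ay":0,"az":0,"jaw":-1},{"tx":-0.044,"ty":0.0165,"tz":0,"ax":0,"ay":0,"az":0,"jaw":-1},{"tx":-0.044,"ty":0.0165,"tz":0,"ax":0,"ay":0,"az":0,"jaw":-1},{"tx":-0.044,"ty":0.0165,"tz":0,"ax":0,"ay":0,"az":0,"jaw":-1},{"tx":-0.044,"ty":0.0165,"tz":0,"ax":0,"ay":0,"az":0,"jaw":-1}]' && python3 -m handwheel '[{"tx":-0.043,"ty":0.0165,"tz":0,"ax":0,"ay":0,"az":0,"jaw":-1},{"tx":-0.043,"ty":0.0165,"tz":0,"ax":0,"ay":0,"az":0,"jaw":-1},{"tx":0,"ty":0,"tz":0,"ax":0,"ay":0,"az":9.5,"jaw":-1},{"tx":0,"ty":0,"tz":0,"ax":0,"ay":0,"az":9.5,"jaw":-1},{"tx":0,"ty":0,"tz":0,"ax":0,"ay":0,"az":9.5,"jaw":-1},{"tx":0,"ty":0,"tz":0,"ax":0,"ay":0,"az":9.5,"jaw":-1},{"tx":0,"ty":0,"tz":0,"ax":0,"ay":0,"az":9.5,"jaw":-1},{"tx":0,"ty":0,"tz":0,"ax":0,"ay":0,"az":9.5,"jaw":-1},{"tx":0,"ty":0,"tz":0,"ax":0,"ay":0,"az":9.5,"jaw":-1},{"tx":0,"ty":0,"tz":0,"ax":0,"ay":0,"az":0,"jaw":-1}]'
python3 - <<'E'
from v import *
c=grab('wrist'); cv2.imwrite('pics/w2.png',c['color'][:,:,::-1])
for z in (.112,.007):
    for b in blobs(c,'red',z,amin=300,smin=120): print(z,*b)
E
python3 go.py .631 -.1005 .12 28
```

```text
time: 5.35
ee_pos: [0.59, -0.0184, 0.1193]
tcp_rot: [180.0, -0.0, 95.0]
wrist_force: [0.7, 0.9, -0.6]
opening: 0.0195
grasp_force: 39.3
time: 6.6
ee_pos: [0.6298, -0.0998, 0.1192]
tcp_rot: [-180.0, 0.0, 28.5]
wrist_force: [0.6, -0.0, -0.0]
opening: 0.0195
grasp_force: 39.4
0.112 [319. 246.] [652.3 -87.6] [51.1 42.7] 28.6 6649.5
0.007 [319. 246.] [ 625.2 -102.5] [87.1 72.7] 28.6 6649.5
t=6.65 az=0.7 then mm tx=0.7 ty=1.2 tz=-0.8 pos [ 0.6298 -0.0998  0.1192] yaw 28.66 q6 142.3 op 0.0196
```

View pics/w2.png

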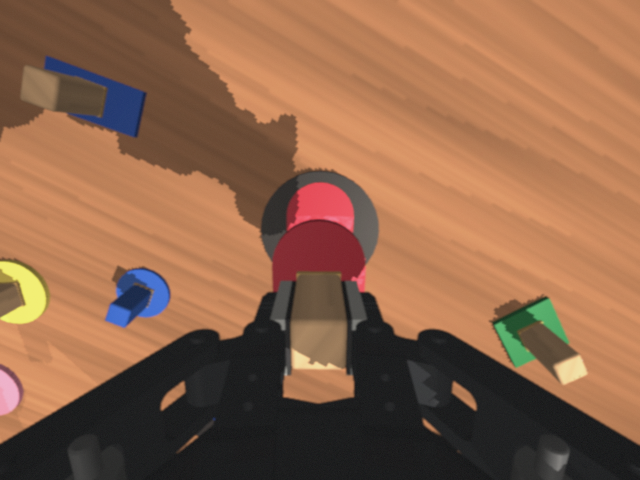

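The red lens is held centred over its pad. The pad and inlay straddle column 320 and line up with the held lens. I'll set it down.

```bash
python3 -m handwheel '[{"tx":0.001,"ty":0,"tz":0.03,"ax":0,"ay":0,"az":0,"jaw":-1},{"tx":0,"ty":0,"tz":0.03,"ax":0,"ay":0,"az":0,"jaw":-1},{"tx":0,"ty":0,"tz":0.02,"ax":0,"ay":0,"az":0,"jaw":-1},{"tx":0,"ty":0,"tz":0.01,"ax":0,"ay":0,"az":0,"jaw":-1},{"tx":0,"ty":0,"tz":0.004,"ax":0,"ay":0,"az":0,"jaw":-1},{"tx":0,"ty":0,"tz":0.002,"ax":0,"ay":0,"az":0,"jaw":-1},{"tx":0,"ty":0,"tz":0,"ax":0,"ay":0,"az":0,"jaw":-1},{"tx":0,"ty":0,"tz":0,"ax":0,"ay":0,"az":0,"jaw":-1},{"tx":0,"ty":0,"tz":0,"ax":0,"ay":0,"az":0,"jaw":-1},{"tx":0,"ty":0,"tz":0,"ax":0,"ay":0,"az":0,"jaw":-1}]'
```

```text
time: 7.9
ee_pos: [0.6308, -0.0993, 0.0234]
tcp_rot: [180.0, -0.0, 28.5]
wrist_force: [-0.4, -0.2, -1.2]
opening: 0.0197
grasp_force: 39.4
```

```bash
python3 -m handwheel '[{"tx":0,"ty":0,"tz":0.001,"ax":0,"ay":0,"az":0,"jaw":-1},{"tx":0,"ty":0,"tz":0.0005,"ax":0,"ay":0,"az":0,"jaw":-1},{"tx":0,"ty":0,"tz":0,"ax":0,"ay":0,"az":0,"jaw":-0.4},{"tx":0,"ty":0,"tz":0,"ax":0,"ay":0,"az":0,"jaw":-0.2},{"tx":0,"ty":0,"tz":0,"ax":0,"ay":0,"az":0,"jaw":0},{"tx":0,"ty":0,"tz":0,"ax":0,"ay":0,"az":0,"jaw":0},{"tx":0,"ty":0,"tz":-0.02,"ax":0,"ay":0,"az":0,"jaw":0},{"tx":0,"ty":0,"tz":-0.03,"ax":0,"ay":0,"az":0,"jaw":0},{"tx":0,"ty":0,"tz":-0.03,"ax":0,"ay":0,"az":0,"jaw":0},{"tx":0,"ty":0,"tz":-0.03,"ax":0,"ay":0,"az":0,"jaw":0}]'
python3 - <<'E'
from v import *
c=grab('wrist')
for col,z in (('red',.012),('green',.005),('blue',.005),('yellow',.005)):
    for b in blobs(c,col,z,amin=300,smin=120): print(col,*b)
c=grab('top')
for col,z in (('red',.012),):
    for b in blobs(c,col,z,smin=150): print('top',col,*b)
E
python3 go.py .637 -.298 .13 60
```

```text
time: 9.15
ee_pos: [0.6309, -0.0993, 0.1345]
tcp_rot: [179.9, -0.1, 28.5]
wrist_force: [-0.3, 0.0, 0.6]
opening: 0.0425
grasp_force: 0.0
red [319. 226.] [632.6 -99.4] [72.9 49.1] 27.2 4766.5
green [519. 320.] [ 637.8 -295.8] [47.9 47.1] 59.4 1398.5
blue [146. 291.] [511.4  -0.6] [54.7 40.7] 5.0 2004.5
blue [111.  99.] [639.5  82.5] [66.4 30.8] -81.3 1888.0
yellow [ 30. 285.] [470.9  89.2] [54.7 49.4] 42.3 1933.5
t=9.25 az=-31.5 then mm tx=-169.5 ty=103.2 tz=7.5 pos [ 0.6324 -0.0996  0.1375] yaw 28.46 q6 142.6 op 0.0426
```

Red stands on its pad: lens and outline form one 73x49 blob at 27°. Green next.

```bash
python3 -m handwheel '[{"tx":0,"ty":0,"tz":0,"ax":0,"ay":0,"az":-10.3,"jaw":0},{"tx":0,"ty":0,"tz":0,"ax":0,"ay":0,"az":-10.3,"jaw":0},{"tx":0,"ty":0,"tz":0,"ax":0,"ay":0,"az":-10.4,"jaw":0},{"tx":-0.028,"ty":0.017,"tz":0.001,"ax":0,"ay":0,"az":0,"jaw":0},{"tx":-0.028,"ty":0.017,"tz":0.001,"ax":0,"ay":0,"az":0,"jaw":0},{"tx":-0.028,"ty":0.017,"tz":0.001,"ax":0,"ay":0,"az":0,"jaw":0},{"tx":-0.028,"ty":0.017,"tz":0.001,"ax":0,"ay":0,"az":0,"jaw":0},{"tx":-0.028,"ty":0.017,"tz":0.001,"ax":0,"ay":0,"az":0,"jaw":0},{"tx":-0.028,"ty":0.017,"tz":0.001,"ax":0,"ay":0,"az":0,"jaw":0},{"tx":0,"ty":0,"tz":0,"ax":0,"ay":0,"az":0,"jaw":0}]'
python3 - <<'E'
from v import *
c=grab('wrist')
for b in blobs(c,'green',.005,amin=300,smin=120): print(*b)
E
python3 go.py .638 -.296 .015 60
```

```text
time: 10.5
ee_pos: [0.6327, -0.2979, 0.1255]
tcp_rot: [-180.0, 0.0, 59.3]
wrist_force: [-1.6, 1.0, -0.4]
opening: 0.043
grasp_force: 0.0
[324. 223.] [ 637.8 -297.1] [45.7 45.6] 59.4 1821.5
t=10.55 az=-0.6 then mm tx=3.0 ty=4.2 tz=110.6 pos [ 0.6329 -0.2966  0.1256] yaw 59.37 q6 95.5 op 0.0432
```

```bash
python3 -m handwheel '[{"tx":0.0025,"ty":0.0045,"tz":0.02,"ax":0,"ay":0,"az":0,"jaw":0},{"tx":0,"ty":0,"tz":0.03,"ax":0,"ay":0,"az":0,"jaw":0},{"tx":0,"ty":0,"tz":0.03,"ax":0,"ay":0,"az":0,"jaw":0},{"tx":0,"ty":0,"tz":0.02,"ax":0,"ay":0,"az":0,"jaw":0},{"tx":0,"ty":0,"tz":0.011,"ax":0,"ay":0,"az":0,"jaw":0},{"tx":0,"ty":0,"tz":0,"ax":0,"ay":0,"az":0,"jaw":0},{"tx":0,"ty":0,"tz":0,"ax":0,"ay":0,"az":0,"jaw":-1},{"tx":0,"ty":0,"tz":0,"ax":0,"ay":0,"az":0,"jaw":-1},{"tx":0,"ty":0,"tz":0,"ax":0,"ay":0,"az":0,"jaw":-1},{"tx":0,"ty":0,"tz":0,"ax":0,"ay":0,"az":0,"jaw":-1}]' 40; python3 go.py .6243 .2735 .12 59.4
```

```text
time: 11.8
ee_pos: [0.6391, -0.2963, 0.0162]
tcp_rot: [179.9, -0.0, 59.5]
wrist_force: [0.8, -0.0, 5.6]
opening: 0.0196
grasp_force: 39.9
t=11.80 az=0.1 then mm tx=483.0 ty=-302.8 tz=-103.8 pos [ 0.6391 -0.2963  0.0162] yaw 59.45 q6 95.7 op 0.0196
```

```bash
python3 -m handwheel '[{"tx":0,"ty":0,"tz":-0.035,"ax":0,"ay":0,"az":0,"jaw":-1},{"tx":0,"ty":0,"tz":-0.035,"ax":0,"ay":0,"az":0,"jaw":-1},{"tx":0,"ty":0,"tz":-0.034,"ax":0,"ay":0,"az":0,"jaw":-1},{"tx":0.044,"ty":-0.0275,"tz":0,"ax":0,"ay":0,"az":0,"jaw":-1},{"tx":0.044,"ty":-0.0275,"tz":0,"ax":0,"ay":0,"az":0,"jaw":-1},{"tx":0.044,"ty":-0.0275,"tz":0,"ax":0,"ay":0,"az":0,"jaw":-1},{"tx":0.044,"ty":-0.0275,"tz":0,"ax":0,"ay":0,"az":0,"jaw":-1},{"tx":0.044,"ty":-0.0275,"tz":0,"ax":0,"ay":0,"az":0,"jaw":-1},{"tx":0.044,"ty":-0.0275,"tz":0,"ax":0,"ay":0,"az":0,"jaw":-1},{"tx":0.044,"ty":-0.0275,"tz":0,"ax":0,"ay":0,"az":0,"jaw":-1}]' && python3 -m handwheel '[{"tx":0.044,"ty":-0.0275,"tz":0,"ax":0,"ay":0,"az":0,"jaw":-1},{"tx":0.044,"ty":-0.0275,"tz":0,"ax":0,"ay":0,"az":0,"jaw":-1},{"tx":0.044,"ty":-0.0275,"tz":0,"ax":0,"ay":0,"az":0,"jaw":-1},{"tx":0.043,"ty":-0.0275,"tz":0,"ax":0,"ay":0,"az":0,"jaw":-1},{"tx":0,"ty":0,"tz":0,"ax":0,"ay":0,"az":-9.75,"jaw":-1},{"tx":0,"ty":0,"tz":0,"ax":0,"ay":0,"az":-9.75,"jaw":-1},{"tx":0,"ty":0,"tz":0,"ax":0,"ay":0,"az":-9.75,"jaw":-1},{"tx":0,"ty":0,"tz":0,"ax":0,"ay":0,"az":-9.75,"jaw":-1},{"tx":0,"ty":0,"tz":0,"ax":0,"ay":0,"az":-9.75,"jaw":-1},{"tx":0,"ty":0,"tz":0,"ax":0,"ay":0,"az":-9.75,"jaw":-1}]';python3 - <<'E'
from v import *
c=grab('wrist'); cv2.imwrite('pics/w3.png',c['color'][:,:,::-1])
E
python3 go.py .6243 .2735 .0235 118
```

```text
time: 13.05
ee_pos: [0.6288, 0.0687, 0.1189]
tcp_rot: [180.0, -0.0, 59.4]
wrist_force: [0.3, -0.0, -0.3]
opening: 0.0194
grasp_force: 39.5
time: 14.3
ee_pos: [0.6232, 0.2737, 0.1187]
tcp_rot: [-180.0, 0.0, 118.3]
wrist_force: [-0.2, -0.4, -0.5]
opening: 0.0195
grasp_force: 39.5
t=14.35 az=0.7 then mm tx=-0.6 ty=0.9 tz=95.2 pos [0.6232 0.2736 0.1187] yaw 118.74 q6 85.0 op 0.0195
```

View pics/w3.png

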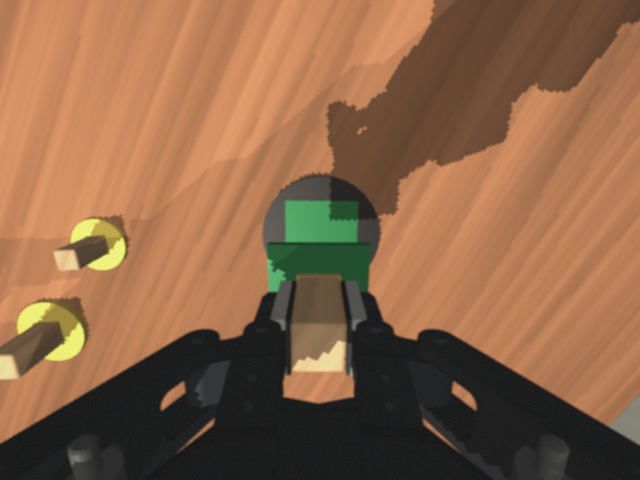

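The green lens is square to the inlay, with the pad spanning columns 264–380 and the lens 268–371. I'll set it down.

```bash
python3 -m handwheel '[{"tx":0,"ty":0.001,"tz":0.03,"ax":0,"ay":0,"az":0.5,"jaw":-1},{"tx":0,"ty":0,"tz":0.03,"ax":0,"ay":0,"az":0,"jaw":-1},{"tx":0,"ty":0,"tz":0.02,"ax":0,"ay":0,"az":0,"jaw":-1},{"tx":0,"ty":0,"tz":0.01,"ax":0,"ay":0,"az":0,"jaw":-1},{"tx":0,"ty":0,"tz":0.0045,"ax":0,"ay":0,"az":0,"jaw":-1},{"tx":0,"ty":0,"tz":0.001,"ax":0,"ay":0,"az":0,"jaw":-1},{"tx":0,"ty":0,"tz":0.0005,"ax":0,"ay":0,"az":0,"jaw":-1},{"tx":0,"ty":0,"tz":0,"ax":0,"ay":0,"az":0,"jaw":-1},{"tx":0,"ty":0,"tz":0,"ax":0,"ay":0,"az":0,"jaw":-1},{"tx":0,"ty":0,"tz":0,"ax":0,"ay":0,"az":0,"jaw":-1}]' && python3 -m handwheel '[{"tx":0,"ty":0,"tz":0.0005,"ax":0,"ay":0,"az":0,"jaw":-1},{"tx":0,"ty":0,"tz":0,"ax":0,"ay":0,"az":0,"jaw":-1},{"tx":0,"ty":0,"tz":0,"ax":0,"ay":0,"az":0,"jaw":-0.4},{"tx":0,"ty":0,"tz":0,"ax":0,"ay":0,"az":0,"jaw":-0.2},{"tx":0,"ty":0,"tz":0,"ax":0,"ay":0,"az":0,"jaw":0},{"tx":0,"ty":0,"tz":0,"ax":0,"ay":0,"az":0,"jaw":0},{"tx":0,"ty":0,"tz":-0.02,"ax":0,"ay":0,"az":0,"jaw":0},{"tx":0,"ty":0,"tz":-0.03,"ax":0,"ay":0,"az":0,"jaw":0},{"tx":0,"ty":0,"tz":-0.03,"ax":0,"ay":0,"az":0,"jaw":0},{"tx":0,"ty":0,"tz":-0.03,"ax":0,"ay":0,"az":0,"jaw":0}]';python3 - <<'E'
from v import *
c=grab('wrist')
for b in blobs(c,'green',.012,amin=300,smin=120): print(*b)
E
python3 go.py .6395 .083 .13 99
```

```text
time: 15.6
ee_pos: [0.6244, 0.2743, 0.0232]
tcp_rot: [180.0, 0.0, 117.5]
wrist_force: [-0.2, -0.2, 2.1]
opening: 0.0192
grasp_force: 39.7
time: 16.85
ee_pos: [0.6243, 0.2743, 0.1351]
tcp_rot: [179.9, 0.0, 117.5]
wrist_force: [0.3, -0.3, -0.1]
opening: 0.0424
grasp_force: 0.0
[319. 227.] [624.5 274.8] [52.  51.7] -62.5 2657.5
t=16.90 az=18.5 then mm tx=-191.6 ty=-16.1 tz=9.8 pos [0.6254 0.2747 0.1398] yaw 117.45 q6 86.3 op 0.0426
```

Green is placed. Blue next, with its lens at 98.7°.

```bash
python3 -m handwheel '[{"tx":0,"ty":0,"tz":0,"ax":0,"ay":0,"az":9.3,"jaw":0},{"tx":0,"ty":0,"tz":0,"ax":0,"ay":0,"az":9.3,"jaw":0},{"tx":-0.032,"ty":-0.0027,"tz":0.001,"ax":0,"ay":0,"az":0,"jaw":0},{"tx":-0.032,"ty":-0.0027,"tz":0.001,"ax":0,"ay":0,"az":0,"jaw":0},{"tx":-0.032,"ty":-0.0027,"tz":0.001,"ax":0,"ay":0,"az":0,"jaw":0},{"tx":-0.032,"ty":-0.0027,"tz":0.001,"ax":0,"ay":0,"az":0,"jaw":0},{"tx":-0.032,"ty":-0.0027,"tz":0.001,"ax":0,"ay":0,"az":0,"jaw":0},{"tx":-0.032,"ty":-0.0027,"tz":0.001,"ax":0,"ay":0,"az":0,"jaw":0},{"tx":0,"ty":0,"tz":0,"ax":0,"ay":0,"az":0,"jaw":0},{"tx":0,"ty":0,"tz":0,"ax":0,"ay":0,"az":0,"jaw":0}]'
python3 - <<'E'
from v import *
c=grab('wrist')
for b in blobs(c,'blue',.005,amin=300,smin=120): print(*b)
E
python3 go.py .6395 .0825 .015 98.7
```

```text
time: 18.15
ee_pos: [0.6379, 0.0823, 0.1273]
tcp_rot: [179.9, -0.0, 98.8]
wrist_force: [0.3, 0.1, -0.3]
opening: 0.0429
grasp_force: 0.0
[156. 306.] [515.5  -5.7] [58.2 40.6] 75.4 2077.5
[321. 226.] [639.3  84.2] [64.7 30.5] -81.1 3033.5
t=18.20 az=0.2 then mm tx=-0.5 ty=1.6 tz=112.0 pos [0.6378 0.0827 0.127 ] yaw 98.88 q6 88.5 op 0.0427
```

```bash
python3 -m handwheel '[{"tx":0.001,"ty":0.0015,"tz":0.02,"ax":0,"ay":0,"az":0,"jaw":0},{"tx":0,"ty":0,"tz":0.03,"ax":0,"ay":0,"az":0,"jaw":0},{"tx":0,"ty":0,"tz":0.03,"ax":0,"ay":0,"az":0,"jaw":0},{"tx":0,"ty":0,"tz":0.02,"ax":0,"ay":0,"az":0,"jaw":0},{"tx":0,"ty":0,"tz":0.012,"ax":0,"ay":0,"az":0,"jaw":0},{"tx":0,"ty":0,"tz":0,"ax":0,"ay":0,"az":0,"jaw":0},{"tx":0,"ty":0,"tz":0,"ax":0,"ay":0,"az":0,"jaw":-1},{"tx":0,"ty":0,"tz":0,"ax":0,"ay":0,"az":0,"jaw":-1},{"tx":0,"ty":0,"tz":0,"ax":0,"ay":0,"az":0,"jaw":-1},{"tx":0,"ty":0,"tz":0,"ax":0,"ay":0,"az":0,"jaw":-1}]' 40; python3 go.py .4482 -.1126 .12 98.7
```

```text
time: 19.45
ee_pos: [0.6398, 0.0833, 0.0155]
tcp_rot: [179.9, 0.0, 98.9]
wrist_force: [0.6, 0.8, 5.3]
opening: 0.0192
grasp_force: 40.4
t=19.45 az=0.2 then mm tx=-164.7 ty=-219.0 tz=-104.5 pos [0.6398 0.0833 0.0155] yaw 98.85 q6 88.6 op 0.0192
```

```bash
python3 -m handwheel '[{"tx":0,"ty":0,"tz":-0.035,"ax":0,"ay":0,"az":0,"jaw":-1},{"tx":0,"ty":0,"tz":-0.035,"ax":0,"ay":0,"az":0,"jaw":-1},{"tx":0,"ty":0,"tz":-0.034,"ax":0,"ay":0,"az":0,"jaw":-1},{"tx":-0.0275,"ty":-0.0365,"tz":0,"ax":0,"ay":0,"az":0,"jaw":-1},{"tx":-0.0275,"ty":-0.0365,"tz":0,"ax":0,"ay":0,"az":0,"jaw":-1},{"tx":-0.0275,"ty":-0.0365,"tz":0,"ax":0,"ay":0,"az":0,"jaw":-1},{"tx":-0.0275,"ty":-0.0365,"tz":0,"ax":0,"ay":0,"az":0,"jaw":-1},{"tx":-0.0275,"ty":-0.0365,"tz":0,"ax":0,"ay":0,"az":0,"jaw":-1},{"tx":-0.0275,"ty":-0.0365,"tz":0,"ax":0,"ay":0,"az":0,"jaw":-1},{"tx":0,"ty":0,"tz":0,"ax":0,"ay":0,"az":0,"jaw":-1}]' && python3 -m handwheel '[{"tx":0,"ty":0,"tz":0,"ax":0,"ay":0,"az":9.8,"jaw":-1},{"tx":0,"ty":0,"tz":0,"ax":0,"ay":0,"az":9.8,"jaw":-1},{"tx":0,"ty":0,"tz":0,"ax":0,"ay":0,"az":9.8,"jaw":-1},{"tx":0,"ty":0,"tz":0,"ax":0,"ay":0,"az":9.8,"jaw":-1},{"tx":0,"ty":0,"tz":0,"ax":0,"ay":0,"az":9.8,"jaw":-1},{"tx":0,"ty":0,"tz":0,"ax":0,"ay":0,"az":9.8,"jaw":-1},{"tx":0,"ty":0,"tz":0,"ax":0,"ay":0,"az":9.8,"jaw":-1},{"tx":0,"ty":0,"tz":0,"ax":0,"ay":0,"az":0,"jaw":-1},{"tx":0,"ty":0,"tz":0,"ax":0,"ay":0,"az":0,"jaw":-1},{"tx":0,"ty":0,"tz":0,"ax":0,"ay":0,"az":0,"jaw":-1}]';python3 - <<'E'
from v import *
c=grab('wrist'); cv2.imwrite('pics/w4.png',c['color'][:,:,::-1])
E
python3 go.py .4482 -.1126 .0225 30.1
```

```text
time: 20.7
ee_pos: [0.4465, -0.1151, 0.1186]
tcp_rot: [180.0, 0.0, 98.7]
wrist_force: [-0.3, -0.2, -1.0]
opening: 0.0199
grasp_force: 39.8
time: 21.95
ee_pos: [0.4481, -0.1134, 0.1182]
tcp_rot: [-180.0, 0.0, 30.4]
wrist_force: [-0.4, -1.1, -1.0]
opening: 0.0198
grasp_force: 39.8
t=22.00 az=0.3 then mm tx=0.5 ty=-0.7 tz=95.8 pos [ 0.4481 -0.1135  0.1183] yaw 30.35 q6 135.4 op 0.0198
```

View pics/w4.png

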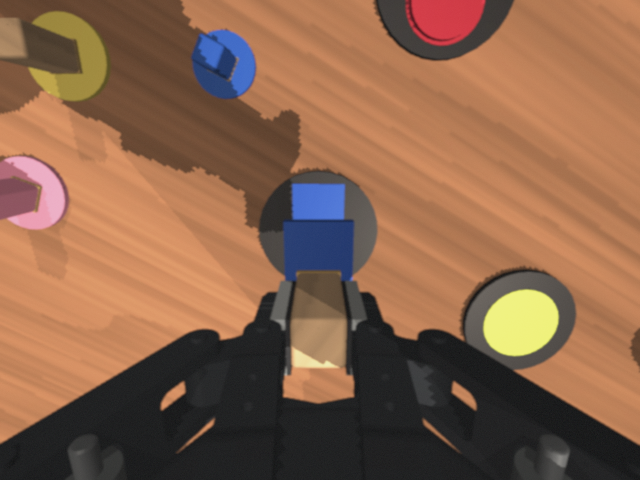

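The blue lens lines up with its inlay; lens, inlay and pad are all centred near column 319, and the yellow pad shows at (521,322). I'll set it down.

```bash
python3 -m handwheel '[{"tx":0.0005,"ty":-0.0005,"tz":0.03,"ax":0,"ay":0,"az":0,"jaw":-1},{"tx":0,"ty":0,"tz":0.03,"ax":0,"ay":0,"az":0,"jaw":-1},{"tx":0,"ty":0,"tz":0.02,"ax":0,"ay":0,"az":0,"jaw":-1},{"tx":0,"ty":0,"tz":0.01,"ax":0,"ay":0,"az":0,"jaw":-1},{"tx":0,"ty":0,"tz":0.0045,"ax":0,"ay":0,"az":0,"jaw":-1},{"tx":0,"ty":0,"tz":0.001,"ax":0,"ay":0,"az":0,"jaw":-1},{"tx":0,"ty":0,"tz":0.0005,"ax":0,"ay":0,"az":0,"jaw":-1},{"tx":0,"ty":0,"tz":0,"ax":0,"ay":0,"az":0,"jaw":-1},{"tx":0,"ty":0,"tz":0,"ax":0,"ay":0,"az":0,"jaw":-1},{"tx":0,"ty":0,"tz":0,"ax":0,"ay":0,"az":0,"jaw":-1}]' && python3 -m handwheel '[{"tx":0,"ty":0,"tz":0.0005,"ax":0,"ay":0,"az":0,"jaw":-1},{"tx":0,"ty":0,"tz":0,"ax":0,"ay":0,"az":0,"jaw":-1},{"tx":0,"ty":0,"tz":0,"ax":0,"ay":0,"az":0,"jaw":-0.4},{"tx":0,"ty":0,"tz":0,"ax":0,"ay":0,"az":0,"jaw":-0.2},{"tx":0,"ty":0,"tz":0,"ax":0,"ay":0,"az":0,"jaw":0},{"tx":0,"ty":0,"tz":0,"ax":0,"ay":0,"az":0,"jaw":0},{"tx":0,"ty":0,"tz":-0.02,"ax":0,"ay":0,"az":0,"jaw":0},{"tx":0,"ty":0,"tz":-0.03,"ax":0,"ay":0,"az":0,"jaw":0},{"tx":0,"ty":0,"tz":-0.03,"ax":0,"ay":0,"az":0,"jaw":0},{"tx":0,"ty":0,"tz":-0.03,"ax":0,"ay":0,"az":0,"jaw":0}]';python3 - <<'E'
from v import *
c=grab('wrist')
for b in blobs(c,'blue',.012,amin=300,smin=120): print(*b)
for b in blobs(c,'yellow',.007,amin=300,smin=120): print(*b)
E
python3 go.py .4695 .0925 .13 90
```

```text
time: 23.25
ee_pos: [0.4484, -0.1129, 0.0225]
tcp_rot: [180.0, -0.0, 30.3]
wrist_force: [-0.5, 0.6, 0.3]
opening: 0.0197
grasp_force: 39.9
time: 24.5
ee_pos: [0.4482, -0.1128, 0.1327]
tcp_rot: [180.0, -0.0, 30.3]
wrist_force: [0.8, -0.2, -0.2]
opening: 0.0427
grasp_force: 0.0
[318. 225.] [ 450.2 -111.6] [69.9 37.5] 30.2 4097.0
[229.  68.] [516.1  -2.2] [39.8 39.3] 25.0 2803.0
[512. 313.] [ 466.9 -293.8] [60.2 57.8] -88.6 3366.5
[84. 62.] [467.9  88.4] [52.9 50.5] 12.7 3164.0
t=24.55 az=-59.7 then mm tx=205.7 ty=20.0 tz=6.7 pos [ 0.4495 -0.1132  0.1367] yaw 30.26 q6 135.6 op 0.0425
```

```bash
python3 -m handwheel '[{"tx":0,"ty":0,"tz":0,"ax":0,"ay":0,"az":-9.95,"jaw":0},{"tx":0,"ty":0,"tz":0,"ax":0,"ay":0,"az":-9.95,"jaw":0},{"tx":0,"ty":0,"tz":0,"ax":0,"ay":0,"az":-9.95,"jaw":0},{"tx":0,"ty":0,"tz":0,"ax":0,"ay":0,"az":-9.95,"jaw":0},{"tx":0,"ty":0,"tz":0,"ax":0,"ay":0,"az":-9.95,"jaw":0},{"tx":0,"ty":0,"tz":0,"ax":0,"ay":0,"az":-9.95,"jaw":0},{"tx":0.0515,"ty":0.005,"tz":0.001,"ax":0,"ay":0,"az":0,"jaw":0},{"tx":0.0515,"ty":0.005,"tz":0.001,"ax":0,"ay":0,"az":0,"jaw":0},{"tx":0.0515,"ty":0.005,"tz":0.001,"ax":0,"ay":0,"az":0,"jaw":0},{"tx":0.0515,"ty":0.005,"tz":0.001,"ax":0,"ay":0,"az":0,"jaw":0}]'
python3 - <<'E'
from v import *
c=grab('wrist'); im=c['color'][:,:,::-1]; cv2.imwrite('pics/w5.png',cv2.resize(im[170:310,220:420],None,fx=4,fy=4,interpolation=cv2.INTER_CUBIC))
for b in blobs(c,'yellow',.005,amin=300,smin=120): print(*b)
E
python3 go.py .4695 .0925 .015 90
```

```text
time: 25.8
ee_pos: [0.4684, 0.0948, 0.1277]
tcp_rot: [180.0, -0.0, 89.9]
wrist_force: [0.4, 0.0, 0.6]
opening: 0.0426
grasp_force: 0.0
[318. 232.] [467.3  93.8] [54.4 52.9] -1.6 2231.5
[331. 109.] [477.  183.8] [40.4 40.2] -90.0 2630.5
t=25.85 az=0.1 then mm tx=-6.9 ty=0.9 tz=112.4 pos [0.4686 0.0994 0.1274] yaw 90.1 q6 101.8 op 0.0423
```

View pics/w5.png

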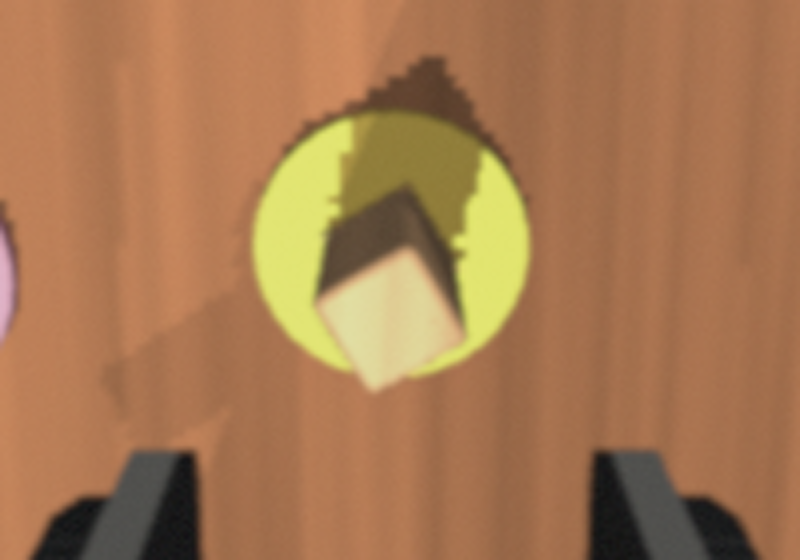

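The yellow lens is at crop (390,245), with its stick top's corners at about (318,300), (408,246), (466,338) and (375,392), so the stick is turned. I'll work out the turn and re-measure the position now that the arm is still.

```bash
python3 - <<'E'
from v import *
c=grab('wrist')
p=cast(c,np.array([[318,300],[408,246],[466,338],[375,392]])/4+[220,170],.052)*1000
d=p-np.roll(p,1,0); print(p.mean(0),np.linalg.norm(d,axis=1),np.degrees(np.arctan2(d[:,1],d[:,0]))%90)
c=grab('wrist')
for b in blobs(c,'yellow',.005,amin=300,smin=100,vmin=30): print(*b)
E
python3 go.py .468 .0925 .015 62
```

```text
[467.9245  98.4994] [18.5185 17.2966 18.3886 17.7726] [30.1819 32.0501 31.6508 32.4387]
[318. 234.] [467.3  94.2] [54.4 52.2] -1.3 2261.0
[331. 112.] [477.1 183.9] [40.7 40.1] -48.9 2612.5
t=25.95 az=28.2 then mm tx=-2.4 ty=1.0 tz=112.4 pos [0.4682 0.0951 0.1274] yaw 90.18 q6 101.3 op 0.0428
```

```bash
python3 -m handwheel '[{"tx":0,"ty":0,"tz":0,"ax":0,"ay":0,"az":-10.5,"jaw":0},{"tx":0,"ty":0,"tz":0,"ax":0,"ay":0,"az":-10.5,"jaw":0},{"tx":0,"ty":0,"tz":0,"ax":0,"ay":0,"az":-10.5,"jaw":0},{"tx":0,"ty":0,"tz":0.02,"ax":0,"ay":0,"az":0,"jaw":0},{"tx":0,"ty":0,"tz":0.02,"ax":0,"ay":0,"az":0,"jaw":0},{"tx":0,"ty":0,"tz":0,"ax":0,"ay":0,"az":0,"jaw":0},{"tx":0,"ty":0,"tz":0,"ax":0,"ay":0,"az":0,"jaw":0},{"tx":0,"ty":0,"tz":0,"ax":0,"ay":0,"az":0,"jaw":0},{"tx":0,"ty":0,"tz":0,"ax":0,"ay":0,"az":0,"jaw":0},{"tx":0,"ty":0,"tz":0,"ax":0,"ay":0,"az":0,"jaw":0}]'
python3 - <<'E'
from v import *
c=grab('wrist');cv2.imwrite('pics/w6.png',c['color'][:,:,::-1])
for b in blobs(c,'yellow',.005,amin=300,smin=100,vmin=30): print(*b)
E
python3 go.py .4675 .0935 .015 121.5
```

```text
time: 27.2
ee_pos: [0.4685, 0.0932, 0.088]
tcp_rot: [180.0, 0.0, 121.5]
wrist_force: [0.4, 1.2, -0.0]
opening: 0.0429
grasp_force: 0.0
[317. 240.] [465.8  95.2] [54.2 50.6] 31.5 3078.0
[404. 132.] [475.2 183.3] [39.8 37.7] -56.9 2149.5
t=27.25 az=-0.0 then mm tx=0.8 ty=-0.7 tz=73.0 pos [0.4685 0.0932 0.088 ] yaw 121.46 q6 69.8 op 0.0427
```

View pics/w6.png

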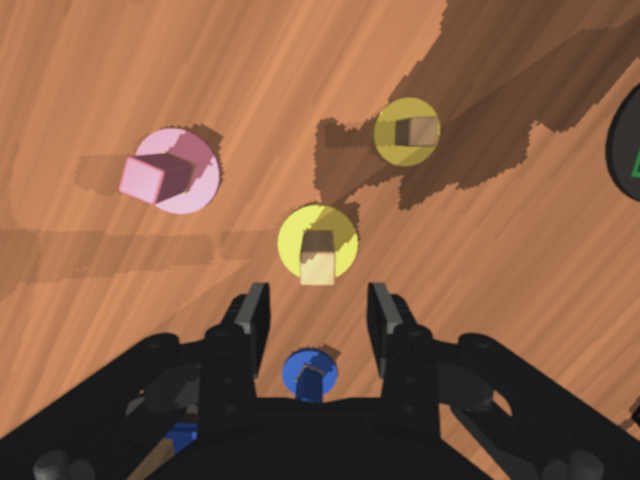

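The stick at (318,268) is now square to the fingers and centred between them. I'll descend and grip.

```bash
python3 -m handwheel '[{"tx":0.001,"ty":-0.001,"tz":0.02,"ax":0,"ay":0,"az":0,"jaw":0},{"tx":0,"ty":0,"tz":0.02,"ax":0,"ay":0,"az":0,"jaw":0},{"tx":0,"ty":0,"tz":0.02,"ax":0,"ay":0,"az":0,"jaw":0},{"tx":0,"ty":0,"tz":0.013,"ax":0,"ay":0,"az":0,"jaw":0},{"tx":0,"ty":0,"tz":0,"ax":0,"ay":0,"az":0,"jaw":0},{"tx":0,"ty":0,"tz":0,"ax":0,"ay":0,"az":0,"jaw":0},{"tx":0,"ty":0,"tz":0,"ax":0,"ay":0,"az":0,"jaw":-1},{"tx":0,"ty":0,"tz":0,"ax":0,"ay":0,"az":0,"jaw":-1},{"tx":0,"ty":0,"tz":0,"ax":0,"ay":0,"az":0,"jaw":-1},{"tx":0,"ty":0,"tz":0,"ax":0,"ay":0,"az":0,"jaw":-1}]' 40; python3 go.py .4663 -.2945 .12 121.5
```

```text
time: 28.5
ee_pos: [0.4676, 0.0936, 0.0156]
tcp_rot: [179.9, 0.0, 121.5]
wrist_force: [-0.4, -0.7, 5.3]
opening: 0.0195
grasp_force: 39.7
t=28.50 az=-0.0 then mm tx=-330.2 ty=-203.8 tz=-104.4 pos [0.4676 0.0936 0.0156] yaw 121.45 q6 69.9 op 0.0195
```

```bash
python3 -m handwheel '[{"tx":0,"ty":0,"tz":-0.035,"ax":0,"ay":0,"az":0,"jaw":-1},{"tx":0,"ty":0,"tz":-0.035,"ax":0,"ay":0,"az":0,"jaw":-1},{"tx":0,"ty":0,"tz":-0.034,"ax":0,"ay":0,"az":0,"jaw":-1},{"tx":-0.0367,"ty":-0.0227,"tz":0,"ax":0,"ay":0,"az":0,"jaw":-1},{"tx":-0.0367,"ty":-0.0227,"tz":0,"ax":0,"ay":0,"az":0,"jaw":-1},{"tx":-0.0367,"ty":-0.0227,"tz":0,"ax":0,"ay":0,"az":0,"jaw":-1},{"tx":-0.0367,"ty":-0.0227,"tz":0,"ax":0,"ay":0,"az":0,"jaw":-1},{"tx":-0.0367,"ty":-0.0227,"tz":0,"ax":0,"ay":0,"az":0,"jaw":-1},{"tx":-0.0367,"ty":-0.0227,"tz":0,"ax":0,"ay":0,"az":0,"jaw":-1},{"tx":-0.0367,"ty":-0.0227,"tz":0,"ax":0,"ay":0,"az":0,"jaw":-1}]' && python3 -m handwheel '[{"tx":-0.0367,"ty":-0.0225,"tz":0,"ax":0,"ay":0,"az":0,"jaw":-1},{"tx":-0.0367,"ty":-0.0225,"tz":0,"ax":0,"ay":0,"az":0,"jaw":-1},{"tx":0,"ty":0,"tz":0,"ax":0,"ay":0,"az":0,"jaw":-1},{"tx":0,"ty":0,"tz":0,"ax":0,"ay":0,"az":0,"jaw":-1},{"tx":0,"ty":0,"tz":0,"ax":0,"ay":0,"az":0,"jaw":-1},{"tx":0,"ty":0,"tz":0,"ax":0,"ay":0,"az":0,"jaw":-1},{"tx":0,"ty":0,"tz":0,"ax":0,"ay":0,"az":0,"jaw":-1},{"tx":0,"ty":0,"tz":0,"ax":0,"ay":0,"az":0,"jaw":-1},{"tx":0,"ty":0,"tz":0,"ax":0,"ay":0,"az":0,"jaw":-1},{"tx":0,"ty":0,"tz":0,"ax":0,"ay":0,"az":0,"jaw":-1}]';python3 - <<'E'
from v import *
c=grab('wrist'); cv2.imwrite('pics/w7.png',c['color'][:,:,::-1])
E
python3 go.py .4663 -.2945 .0225 121.5
```

```text
time: 29.75
ee_pos: [0.4652, -0.21, 0.1186]
tcp_rot: [-180.0, -0.0, 121.5]
wrist_force: [0.3, 0.3, -1.5]
opening: 0.0195
grasp_force: 39.5
time: 31.0
ee_pos: [0.4654, -0.2947, 0.1188]
tcp_rot: [-180.0, -0.0, 121.5]
wrist_force: [0.0, -0.3, -1.4]
opening: 0.0195
grasp_force: 39.5
t=31.05 az=-0.0 then mm tx=-0.3 ty=0.9 tz=96.3 pos [ 0.4654 -0.2947  0.1188] yaw 121.45 q6 26.2 op 0.0191
```

View pics/w7.png

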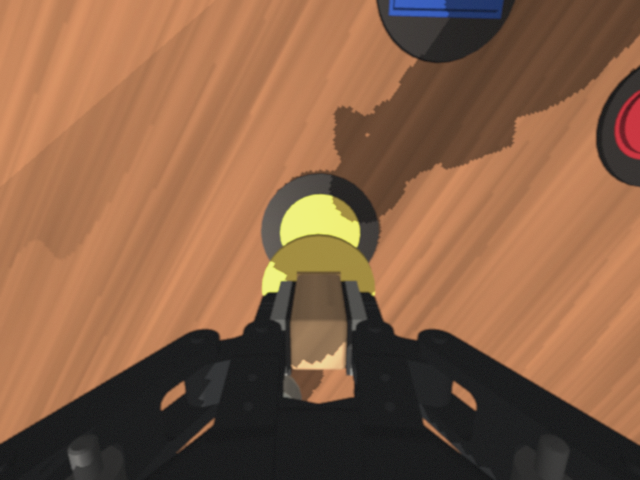

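The yellow lens and its pad are both centred at about column 320. I'll set it down and retreat.

```bash
python3 -m handwheel '[{"tx":0,"ty":0.001,"tz":0.03,"ax":0,"ay":0,"az":0,"jaw":-1},{"tx":0,"ty":0,"tz":0.03,"ax":0,"ay":0,"az":0,"jaw":-1},{"tx":0,"ty":0,"tz":0.02,"ax":0,"ay":0,"az":0,"jaw":-1},{"tx":0,"ty":0,"tz":0.01,"ax":0,"ay":0,"az":0,"jaw":-1},{"tx":0,"ty":0,"tz":0.0045,"ax":0,"ay":0,"az":0,"jaw":-1},{"tx":0,"ty":0,"tz":0.001,"ax":0,"ay":0,"az":0,"jaw":-1},{"tx":0,"ty":0,"tz":0.0005,"ax":0,"ay":0,"az":0,"jaw":-1},{"tx":0,"ty":0,"tz":0,"ax":0,"ay":0,"az":0,"jaw":-1},{"tx":0,"ty":0,"tz":0,"ax":0,"ay":0,"az":0,"jaw":-1},{"tx":0,"ty":0,"tz":0,"ax":0,"ay":0,"az":0,"jaw":-1}]' && python3 -m handwheel '[{"tx":0,"ty":0,"tz":0.0005,"ax":0,"ay":0,"az":0,"jaw":-1},{"tx":0,"ty":0,"tz":0,"ax":0,"ay":0,"az":0,"jaw":-1},{"tx":0,"ty":0,"tz":0,"ax":0,"ay":0,"az":0,"jaw":-0.4},{"tx":0,"ty":0,"tz":0,"ax":0,"ay":0,"az":0,"jaw":-0.2},{"tx":0,"ty":0,"tz":0,"ax":0,"ay":0,"az":0,"jaw":0},{"tx":0,"ty":0,"tz":0,"ax":0,"ay":0,"az":0,"jaw":0},{"tx":0,"ty":0,"tz":-0.02,"ax":0,"ay":0,"az":0,"jaw":0},{"tx":0,"ty":0,"tz":-0.03,"ax":0,"ay":0,"az":0,"jaw":0},{"tx":0,"ty":0,"tz":-0.03,"ax":0,"ay":0,"az":0,"jaw":0},{"tx":0,"ty":0,"tz":-0.03,"ax":0,"ay":0,"az":0,"jaw":0}]' && python3 -m handwheel '[{"tx":-0.03,"ty":-0.03,"tz":-0.03,"ax":0,"ay":0,"az":0,"jaw":0},{"tx":-0.03,"ty":-0.03,"tz":-0.03,"ax":0,"ay":0,"az":0,"jaw":0},{"tx":-0.03,"ty":-0.03,"tz":0,"ax":0,"ay":0,"az":0,"jaw":0},{"tx":-0.03,"ty":-0.03,"tz":0,"ax":0,"ay":0,"az":0,"jaw":0},{"tx":0,"ty":0,"tz":0,"ax":0,"ay":0,"az":0,"jaw":0},{"tx":0,"ty":0,"tz":0,"ax":0,"ay":0,"az":0,"jaw":0},{"tx":0,"ty":0,"tz":0,"ax":0,"ay":0,"az":0,"jaw":0},{"tx":0,"ty":0,"tz":0,"ax":0,"ay":0,"az":0,"jaw":0},{"tx":0,"ty":0,"tz":0,"ax":0,"ay":0,"az":0,"jaw":0},{"tx":0,"ty":0,"tz":0,"ax":0,"ay":0,"az":0,"jaw":0}]';python3 - <<'E'
from v import *
c=grab('top'); im=c['color'][:,:,::-1]; cv2.imwrite('pics/t9.png',cv2.resize(im[140:340,160:520],None,fx=2.2,fy=2.2,interpolation=cv2.INTER_CUBIC))
for col in HS:
    for b in blobs(c,col,.012): print(col,*b)
E
```

```text
time: 32.3
ee_pos: [0.4663, -0.2942, 0.0229]
tcp_rot: [180.0, 0.0, 121.5]
wrist_force: [-0.5, 0.1, -0.9]
opening: 0.0194
grasp_force: 39.5
time: 33.55
ee_pos: [0.4662, -0.2941, 0.1333]
tcp_rot: [-180.0, 0.0, 121.5]
wrist_force: [0.1, -0.8, -1.1]
opening: 0.0427
grasp_force: 0.0
time: 34.8
ee_pos: [0.4267, -0.4589, 0.1924]
tcp_rot: [180.0, 0.0, 121.5]
wrist_force: [0.5, -0.0, 0.3]
opening: 0.0426
grasp_force: 0.0
yellow [ 30. 393.] [166.8 585.7] [72.9 43.9] 41.3 384.0
yellow [417. 299.] [ 464.6 -294.2] [61.3 60.4] -41.0 498.5
yellow [223. 277.] [475.  181.4] [41.8 39.4] -84.9 141.5
green [196. 217.] [622.5 271.4] [53.7 53.3] -62.1 216.5
blue [342. 299.] [ 447.7 -112.2] [71.1 39.1] 31.3 427.5
blue [299. 268.] [513.7  -0.5] [34.8 34.6] 5.1 158.0
red [343. 226.] [ 629.6 -100.6] [74.8 51.2] 30.9 474.0
```

View pics/t9.png

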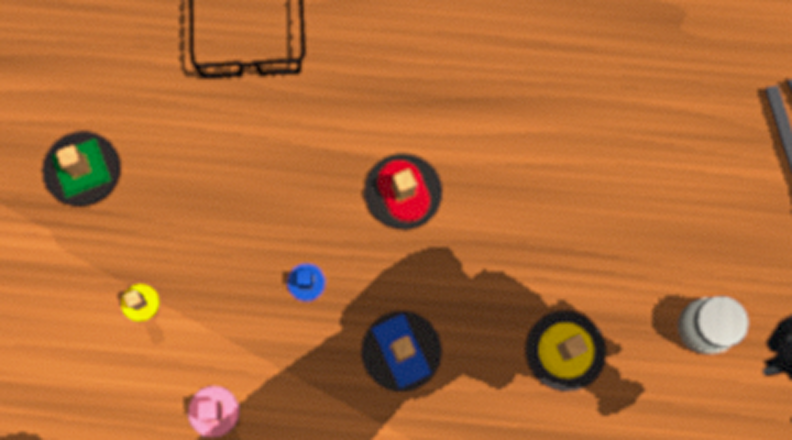

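All four lenses stand on their own pads: green (82,168), red (403,190), blue (400,350) and yellow (566,348). The jar and spectacles haven't moved.

```bash
python3 -c "
from workcell import workorder
print(workorder.job_done())"
```

```text
the job is handed in; nothing more can be done
None
```

I set all four lenses down upright on their own pads, centred and lined up in the last picture, left the jar and spectacles where they were, and handed the job in at about 35 s; the hand-in gave no verdict.

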